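# Release a thread spool and trap it on the chute

### The job

Get a spool of thread out of the dispenser on the counter: with one finger press the flat key beside the chute all the way down, and have the other finger waiting in the chute beside the key so that the spool that is tipped out of the cradle is trapped against it before it rolls off the open end. Leave the spool alone while it lies in the cradle, never lift it, and leave the other things on the counter where they are. Finish while still holding the key down and with the spool lying still on the chute against your finger.

Things in the scene. Friction and masses are not known exactly. Their poses are not given: they have to be found in the camera images.
- dispenser: Spool dispenser, fixed, grey and aluminium, 145 x 112 mm. Origin on the counter under the chute's midline; x points up the chute, y to the side of the key, z up. At the rear (x 0.015 to 0.053) the spool's cradle, a tipping plate between cheeks up to z = 0.073 and a back plate up to z = 0.079; in front of it the chute, open above. Key housing beside the chute at +y.
- key_top (a point): Middle of the top face of the key, a black ridged flat paddle 34 mm along the chute by 28 mm across it, 52 mm to the side (+y of the dispenser) of the chute's midline; moves with the key. Axes as the dispenser's.
- key (a joint): Travel of the key, straight down: 0 up, 0.010 m fully down (hard stop). Spring: 2 N at first, 5 N at the bottom; it springs back when let go. It tips the cradle in proportion, from 8 degrees backward through level at 0.003 m to 18 degrees forward; the spool rolls out about half way and would be off the chute's end within half a second.
- catch (a point): Point on the chute floor, on its midline beside the key (dispenser x = -0.045, y = 0, z = 0.0375), 30 mm up from the open end. The top of the fully pressed key is 5.5 mm higher than this, so two fingertips at equal height, 52 mm apart across the chute, can hold the key down and stand just above the floor here. Axes as the dispenser's.
- chute_end (a point): Middle of the open lower end of the chute floor, 30 mm above the counter (dispenser x = -0.075). From the cradle (x = 0.015, z = 0.054) the floor runs straight down to here at 15 degrees, 50 mm wide inside (y -0.025 to 0.025), between 5 mm thick cheeks about 14 mm high.
- spool: Spool of thread, 29 mm diameter over its rims, 46 mm long, 30 to 56 g, loose, lying on its side in the cradle across the chute, so that it rolls down the chute. Origin at the middle of one end face; z is its axis.
- spool_center (a point): Centre of that spool; in the cradle it is at dispenser x = 0.038, z = 0.065. Trapped by a 20 mm wide finger at the catch point, it comes to about x = -0.02.
- standing_spool: Bystander: another spool 29 mm diameter, 46 mm high, standing upright at the -y side of the dispenser. Origin: centre of underside, as for all bystanders.
- bulldog_clip: Bystander: black binder clip 24 x 40 x 39 mm at the -y side of the dispenser.
- button_tin: Bystander: round tin 72 mm diameter, 33 mm high, at the +y side of the dispenser.
- tailor_chalk: Bystander: flat tailor's chalk 34 x 52 x 8 mm at the +y side of the dispenser.
- mint_tin: Bystander: flat tin 61 x 91 x 21 mm, to the left.
- tape_measure: Bystander: pocket tape measure 74 x 33 x 62 mm, to the left.
There are look-alikes about, which are no part of the job. Leave any yellow look-alike of the spool alone. Leave any purple look-alike of the dispenser alone.

How it is judged:
On the way:
1. a finger starts the key down while the spool still lies in the cradle (value of joint key above 0.0008 m and contact force between the fingers and dispenser above 0.5 N and x of spool_center in the frame of dispenser above 0.024 m), for 0.02 s.
At the end, for the whole second after the job is handed in: The key is held down by a finger, at least 8 of its 10 mm, and the spool lies still (under 10 mm/s) on the chute, out of the cradle (its centre at dispenser x -0.070 to 0.006, inside the cheeks, resting on the floor), stopped by contact with a finger (value of joint key above 0.008 m and contact force between the fingers and dispenser above 0.5 N and contact force between the fingers and spool above 0.01 N and x of spool_center in the frame of dispenser between -0.07 and 0.006 m and y of spool_center in the frame of dispenser between -0.03 and 0.03 m and z of spool_center in the frame of dispenser between 0.04 and 0.075 m and linear speed of spool below 0.01 m/s); the arm keeps its last pose, push and grip.
It fails at once if the spool rolls off the chute or out of the dispenser (x of spool_center in the frame of dispenser below -0.078 m or z of spool_center in the frame of dispenser below 0.034 m or y of spool_center in the frame of dispenser below -0.035 m or y of spool_center in the frame of dispenser above 0.035 m).
It fails at once if the spool is lifted off the dispenser (z of spool_center in the frame of dispenser above 0.088 m).
It fails at once if a finger touches the spool while it lies in the cradle (x of spool_center in the frame of dispenser above 0.026 m and contact force between the fingers and spool above 0.1 N).
It fails at once if a bystander is moved by more than 20 mm (distance of any of standing_spool, bulldog_clip, button_tin, tailor_chalk, mint_tin, tape_measure from where it was at the start of the episode above 0.02 m).
It also fails if it takes over 32 s, if anything falls off the work surface, if the arm or the gripper's body presses on something with over 40 N, if the wrist force passes 120 N, or if a joint passes its speed limit or range.

### The arm

A 6-joint arm with a two-finger parallel gripper is mounted at the origin on a cart in front of the work surface, level with it; the furniture and walls round the work are solid. World frame = base frame: x ahead of the robot, y to its left, z up, the work surface at z = 0. Lengths are in m, angles in rad, forces in N, time in s.
With the tool pointing down it reaches from about 0.4 to 0.825 m from the base axis. Payload 7 kg.
Tool frame: the origin (TCP) lies on the centre line of the jaws, within the pads' length; the fingertips stand 25 mm ahead of it and the grasp point (between the pads) lies 6 mm ahead of it; z points along the fingers, y is the line along which they close (so a half turn about z gives the same grasp; the last joint's range is limited). The gripper opens to 88 mm and grips with 3 to 60 N. Pads are 19 mm wide; open, the fingers measure 130 mm over their backs; the gripper's body (78 mm by 193 mm) begins 47 mm behind the grasp point.
Start: joints at [-1.024, 0.359, 0.012, 0, -1.224, -0.288], TCP at [0.173, -0.653, 0.252] pointing down, gripper open.
Joint ranges: [-3.07, 3.07], [-1.43, 2.12], [-1.02, 1.25], [-3.03, 1.67], [-3.05, -0], [-3.03, 3.03]. Speed limits (rad/s): [2.39, 2.39, 3.01, 3.14, 3.14, 3.14].

### API

Orientations are given as [roll, pitch, yaw] about the fixed x, y, z axes, in that order (R = Rz(yaw) Ry(pitch) Rx(roll)).
In Python, from station import readout, vision, arm gives the robot as it stands. The module is installed in compiled form; this text tells all that it offers.
- The arm moves only by the tool carry_out, never from a script. Its argument "commands" is a list of rows, each an object with "dp": the shift along the tool's x, y, z in m, a list of three; "rotation": the turn, a rotation vector about the tool's x, y, z in degrees, a list of three. In form: [{"dp": [dx, dy, dz], "rotation": [wx, wy, wz]}, ...]. A call has 1 to 8 rows; each row shifts and turns the commanded pose from where the row before left it, along the tool's axes as they then stand; what a row does not reach is not made up. A row lasts 1/8 s, in which the tool goes at most 62.5 mm and 10.7 degrees, less where a joint would pass 70% of its speed; a pose out of reach is approached as far as the arm can. A call with a gripper value outside its range is refused whole. "grip" is the finger opening in m, from 0 to 0.0876, set as the call begins (left out, the last holds). The fingers move at their own pace and stop on an object; "force" is the grip in N (left out, the last holds). Time passes only in rows, so rows that do not move let the fingers close. It gives the time, the measured TCP pose, the force, the opening and the grip force at its end, in the units of the state.
- readout.get_state(): the state, without advancing time (a new reading comes with each control period).
- vision.grab_frame(name): name is "scene" or "top" or "wrist"; returns (picture, depth): 384x512x3 uint8, red, green, blue; 384x512 float32, m along the optical axis (not along the pixel's ray), 0 where there is no reading.
- vision.calibration(name): a dict with "fovy" (degrees; the focal length in pixels is half the picture's height over the tangent of half this angle, whatever the lens; pixels are square), "cx", "cy" (the principal point, pixels), "origin" and "attitude" of the camera in the world; the wrist camera has in their place "mount" (4x4, takes a point from camera to tool coordinates, whose origin is the TCP and whose axes are the flange's). Camera axes: x right, y down, z forward; pixel columns grow to the right and rows downward; lengths in m; the calibration is good to about 2 mm. A picture is of the moment at which its call begins: read the wrist's pose just before it. calibration takes no time and is no camera call.
- arm.job_done(): hands the job in; it is judged then, once.
Trained networks look in the newest picture that a camera, given by its name, has taken for a name from the list of things; names that differ only in an ending like _2 or _b are one class to them, and where a whole thing is asked for, a point or a joint stands for the part that bears it (a point fixed in the world has none). Each returns a list of dicts, best first, with "score" (0 to 1); they miss things now and then, are a little off and sometimes report something else, mostly with a low value. They report only what shows in the picture. A call takes as long as a camera call. They do not tell look-alikes from the thing itself.
- vision.trace(label, camera): "pixels" (384x512 bool, what is visible of it) and "position" ([row, column] in pixels, amid what is visible of it).
The state is a dict: "t": time; "q": joint angles; "qd": joint speeds; "joint_efforts": joint torques, N m; "eef_pos": TCP position; "ee_rot": TCP orientation; "force": force on the tool from outside, world axes, zero at the start; "moment": the same for the moment, N m; "width": finger opening in m; "gripper_force": force on a finger pad.
Only numpy, scipy, OpenCV 4.12 (cv2) and the standard library are available. Lean on these libraries where they do the work, as an engineer would, in place of code of your own. Each camera call takes 0.05 s, during which the arm holds its last target. There are 200 camera calls.

## Working session

There is one attempt and no reset: what is moved stays moved. The work goes in short steps, Python scripts to look and compute and a tool call to move; the robot and the scene stay as the last step left them, time stands still between calls to the robot, and variables do not carry over. Pictures are saved under pics/ and viewed, at most 10 in all, crops included, and the job is handed in when it is done.

Besides the shell and the picture viewer there is one more tool, called after "Call:" as name(argument=value, ...), one argument or row to a line, values as JSON. carry_out: Moves the arm, as the interface text tells. Its arguments: {"type":"object","properties":{"commands":{"type":"array"},"grip":{"type":"number"},"force":{"type":"number"}},"required":["commands"]}

```bash
mkdir -p pics
cat > h.py <<'E'
import numpy as np, cv2
from station import readout, vision, arm
from scipy.spatial.transform import Rotation as R
def cam(name):
    s=readout.get_state(); im,d=vision.grab_frame(name); c=vision.calibration(name)
    f=192/np.tan(np.radians(c['fovy'])/2)
    if 'mount' in c:
        T=np.eye(4); T[:3,:3]=R.from_euler('xyz',s['ee_rot']).as_matrix(); T[:3,3]=s['eef_pos']; T=T@np.array(c['mount'])
    else:
        T=np.eye(4); a=np.array(c['attitude']); T[:3,:3]=a if a.shape==(3,3) else R.from_euler('xyz',a).as_matrix(); T[:3,3]=c['origin']
    v,u=np.mgrid[:384,:512]
    P=np.stack([(u-c['cx'])/f*d,(v-c['cy'])/f*d,d],-1)@T[:3,:3].T+T[:3,3]
    P[d==0]=np.nan
    return im,P,T,f,c
def save(n,im,s=1): cv2.imwrite('pics/'+n,cv2.resize(im[...,::-1],None,fx=s,fy=s,interpolation=cv2.INTER_CUBIC))
E
python3 - <<'E'
from h import *
print(readout.get_state())
ims=[]
for n in ['top','scene']:
    im,P,T,f,c=cam(n); print(n,c); ims.append(im); np.save(n+'.npy',P)
    save(n+'.png',im,1.5)
    for l in ['dispenser','key_top','spool']:
        for r in vision.trace(l,n): print(l,r['score'],r['position'],np.nanmedian(P[r['pixels']],0).round(3), r['pixels'].sum())
E
```

```text
{'t': 0.0, 'q': array([-1.02389628e+00,  3.59377019e-01,  1.10711483e-02, -3.42268080e-04,
       -1.22406311e+00, -2.88129898e-01]), 'qd': array([ 0.00151546,  0.00241759, -0.00035255, -0.00018954, -0.0014162 ,
        0.00020026]), 'joint_efforts': array([-6.95468661e-04, -5.82728970e+01,  2.93055063e+01,  6.99737549e+00,
        6.85686129e-03, -1.92866296e-04]), 'eef_pos': array([ 0.17261607, -0.6521104 ,  0.25063578]), 'ee_rot': array([ 3.13999340e+00, -1.38435171e-04, -2.88293896e+00]), 'force': array([-0.05836934, -0.49940578, -0.22538229]), 'moment': array([ 0.03418887, -0.01899242, -0.05072538]), 'gripper_force': 0.0, 'width': 0.08739443640256708}
top {'fovy': 45.94129262755936, 'cx': 251.94294773234392, 'cy': 195.20403677704252, 'origin': array([0.37773059, 0.05456346, 1.18360437]), 'attitude': array([-3.02395285,  0.00774796, -1.57659316])}
dispenser 0.86 [207.7, 304.2] [ 0.474 -0.075  0.035] 2313
dispenser 0.6 [173.3, 193.3] [0.57  0.212 0.038] 2457
key_top 0.55 [181.1, 172.2] [0.547 0.261 0.052] 138
key_top 0.54 [220.5, 293.4] [ 0.448 -0.043  0.052] 177
spool 0.7 [185.5, 372.9] [ 0.543 -0.25   0.024] 184
spool 0.57 [185.1, 318.4] [ 0.525 -0.104  0.075] 214
scene {'fovy': 54.51516700976829, 'cx': 255.66204162848376, 'cy': 196.7032829789094, 'origin': array([-0.07986099, -0.49603279,  0.49161241]), 'attitude': array([-2.05777809, -0.00948129, -0.81707778])}
dispenser 0.92 [185.0, 232.7] [0.564 0.191 0.039] 1682
dispenser 0.81 [238.3, 289.7] [ 0.459 -0.105  0.037] 2832
dispenser 0.59 [163.2, 202.3] [0.602 0.373 0.035] 405
dispenser 0.17 [230.3, 268.3] [ 0.444 -0.048  0.053] 130
spool 0.6 [213.6, 308.5] [ 0.518 -0.105  0.074] 221
```

View pics/top.png

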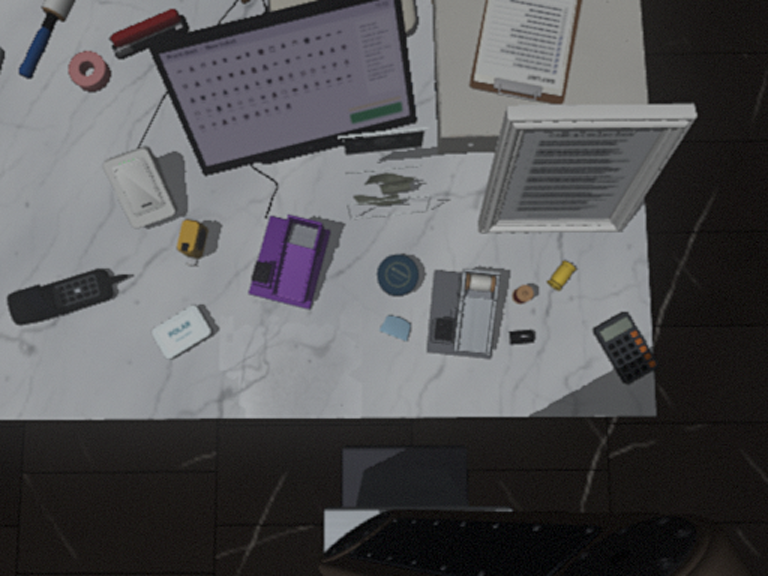

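View pics/scene.png

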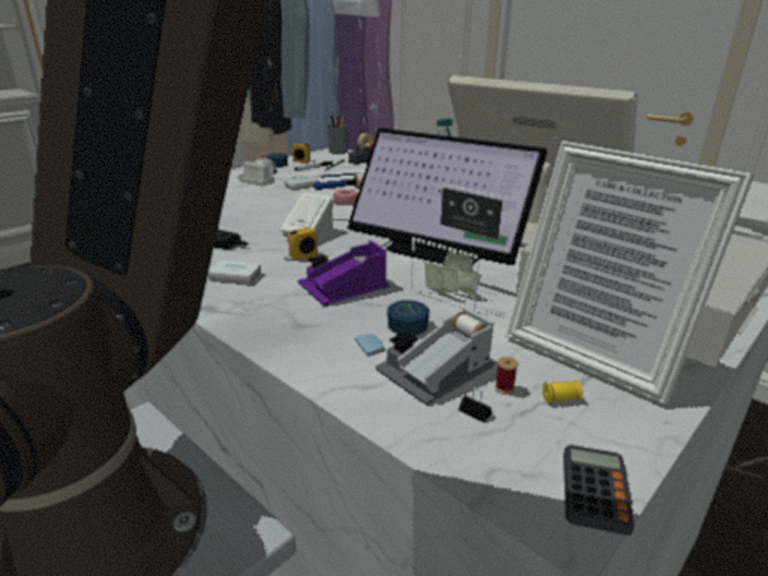

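The top view shows two dispensers and three spools:
- **Dispensers:** the grey one is at about (row 207, col 304). The purple look-alike is at (173, 193).
- **Spools:** the cream one in the grey cradle is at (185, 318). The red bystander stands at about (195, 349), and the yellow look-alike is at (185, 373).

I choose the grey dispenser and its cream spool, and will check that in a close crop.

Run:
```python
from h import *
im=cv2.imread('pics/scene.png')[290:440,340:600]
cv2.imwrite('pics/crop.png',cv2.resize(im,None,fx=3,fy=3,interpolation=cv2.INTER_CUBIC))
c=vision.calibration('wrist'); print(c)
```

```text
{'fovy': 70.55118679957096, 'cx': 261.1948647793999, 'cy': 197.16823695524005, 'mount': array([[-2.52501557e-04, -9.69826702e-01, -2.43795211e-01,
         6.55923085e-02],
       [ 9.99999966e-01, -2.30468440e-04, -1.18899385e-04,
        -8.32672902e-04],
       [ 5.91246965e-05, -2.43795233e-01,  9.69826727e-01,
        -1.33288476e-01],
       [ 0.00000000e+00,  0.00000000e+00,  0.00000000e+00,
         1.00000000e+00]])}
```

View pics/crop.png

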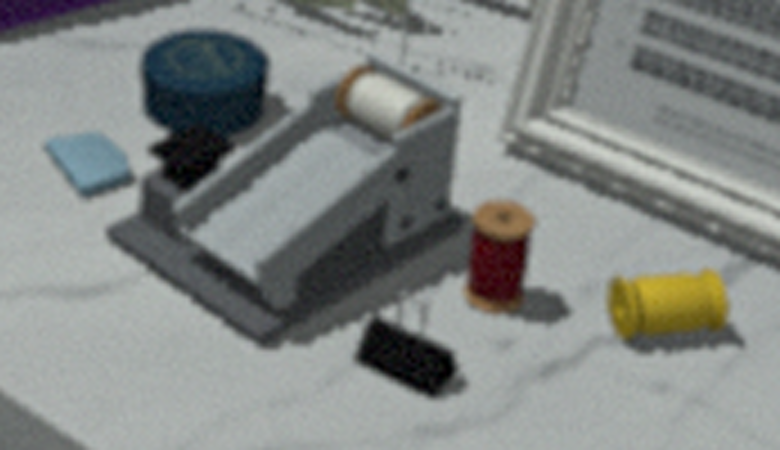

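Call:
carry_out(
  commands=[
    {"dp": [-0.029, 0.035, 0], "rotation": [0, 0, 0]},
    {"dp": [-0.029, 0.035, 0], "rotation": [0, 0, 0]},
    {"dp": [-0.029, 0.035, 0], "rotation": [0, 0, 0]},
    {"dp": [-0.029, 0.035, 0], "rotation": [0, 0, 0]},
    {"dp": [-0.029, 0.035, 0], "rotation": [0, 0, 0]},
    {"dp": [-0.029, 0.035, 0], "rotation": [0, 0, 0]},
    {"dp": [-0.029, 0.035, 0], "rotation": [0, 0, 0]},
    {"dp": [-0.029, 0.035, 0], "rotation": [0, 0, 0]},
  ],
)

```text
t: 1.4
eef_pos: [0.3258, -0.3212, 0.2519]
ee_rot: [-3.141, 0.001, -2.883]
force: [0.4, -0.1, 0.2]
width: 0.0876
gripper_force: 0.0
```

The crop confirms it: the grey dispenser has the cream spool in its cradle (crop 385, 100) and the black key at (195, 155). Next I move above it.

Call:
carry_out(
  commands=[
    {"dp": [-0.03, 0.0355, 0], "rotation": [0, 0, 0]},
    {"dp": [-0.03, 0.0355, 0], "rotation": [0, 0, 0]},
    {"dp": [-0.03, 0.0355, 0], "rotation": [0, 0, 0]},
    {"dp": [-0.03, 0.0355, 0], "rotation": [0, 0, 0]},
    {"dp": [-0.03, 0.0355, 0], "rotation": [0, 0, 0]},
    {"dp": [-0.03, 0.0355, 0], "rotation": [0, 0, 0]},
    {"dp": [0, 0, 0], "rotation": [0, 0, 10.5]},
    {"dp": [0, 0, 0], "rotation": [0, 0, 10.5]},
  ],
  grip=0.031,
)

```text
t: 2.4
eef_pos: [0.445, -0.0697, 0.2517]
ee_rot: [3.141, 0.0, 3.029]
force: [0.0, -1.5, 0.3]
width: 0.0313
gripper_force: 0.0
```

Run:
```python
from h import *
s=readout.get_state(); print(s['eef_pos'],s['ee_rot'],s['width'])
im,P,T,f,c=cam('wrist'); save('w1.png',im,1.5); np.savez('w1.npz',P=P,im=im)
for l in ['key_top','spool','dispenser']:
    for r in vision.trace(l,'wrist'): 
        m=r['pixels']; print(l,r['score'],r['position'],np.nanmedian(P[m],0).round(4),m.sum())
        if m.sum()>100:
            X=P[m]; X=X[~np.isnan(X[:,0])]; X=X[abs(X[:,2]-np.median(X[:,2]))<.008] if l!='dispenser' else X
            (cx,cy),wh,a=cv2.minAreaRect((X[:,:2]*1000).astype(np.float32)); print('  rect',cx,cy,wh,a,'zmed',np.median(X[:,2]))
```

```text
[ 0.4450423  -0.06971639  0.25165261] [3.14147955e+00 1.69933367e-04 3.02948445e+00] 0.03131233854901586
key_top 0.63 [183.6, 282.6] [ 0.4491 -0.044   0.0534] 601
  rect 449.5575256347656 -43.64386749267578 (27.75686264038086, 33.422176361083984) 84.20099639892578 zmed 0.05335046114853981
key_top 0.32 [181.7, 183.0] [ 0.4382 -0.1808  0.0123] 550
  rect 440.04736328125 -182.53855895996094 (23.549842834472656, 40.397254943847656) 4.858458518981934 zmed 0.013197675238155238
dispenser 0.68 [220.1, 461.8] [0.5321 0.1896 0.0376] 3773
  rect 529.664794921875 109.72877502441406 (320.1529846191406, 141.93698120117188) 70.36398315429688 zmed 0.03756376034607045
dispenser 0.62 [192.0, 259.9] [ 0.4572 -0.0785  0.0384] 6805
  rect 500.2745666503906 -83.77944946289062 (116.03569030761719, 186.28977966308594) 83.5718765258789 zmed 0.038382485149956624
```

View pics/w1.png

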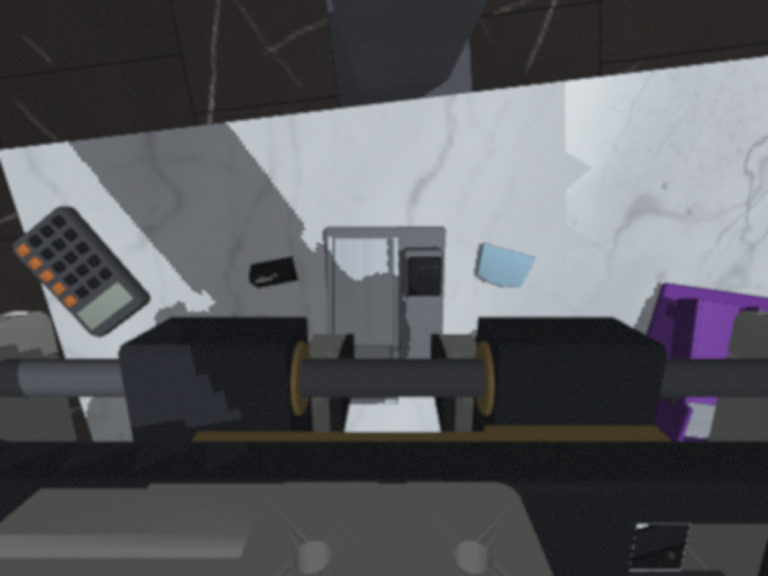

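The wrist view shows the key at row 183, col 283, which gives (0.4496, -0.0436, 0.0534) and a yaw of -5.8°. The chute is on its left, and the fingers straddle the cheek. The target TCP is (0.447, -0.0695), so I descend to just above the key.

Call:
carry_out(
  commands=[
    {"dp": [-0.0015, 0, 0.035], "rotation": [0, 0, 0]},
    {"dp": [0, 0, 0.035], "rotation": [0, 0, 0]},
    {"dp": [0, 0, 0.035], "rotation": [0, 0, 0]},
    {"dp": [0, 0, 0.03], "rotation": [0, 0, 0]},
    {"dp": [0, 0, 0.02], "rotation": [0, 0, 0]},
    {"dp": [0, 0, 0.01], "rotation": [0, 0, 0]},
    {"dp": [0, 0, 0], "rotation": [0, 0, 0]},
  ],
)

```text
t: 3.48
eef_pos: [0.4462, -0.0708, 0.0864]
ee_rot: [-3.141, -0.001, 3.035]
force: [0.6, 0.4, 0.5]
width: 0.031
gripper_force: 0.0
```

Run:
```python
from h import *
ims=[]
for n,(r,c_) in {'top':(207,300),'scene':(238,290)}.items():
    im,P,T,f,c=cam(n); a=im[r-48:r+48,c_-64:c_+64]; ims.append(a)
save('near.png',np.hstack(ims),3)
s=readout.get_state(); print(s['eef_pos'],s['force'],s['width'])
```

```text
[ 0.44687177 -0.07060822  0.08725355] [0.19113021 0.30166924 0.69772746] 0.030788723853166205
```

View pics/near.png

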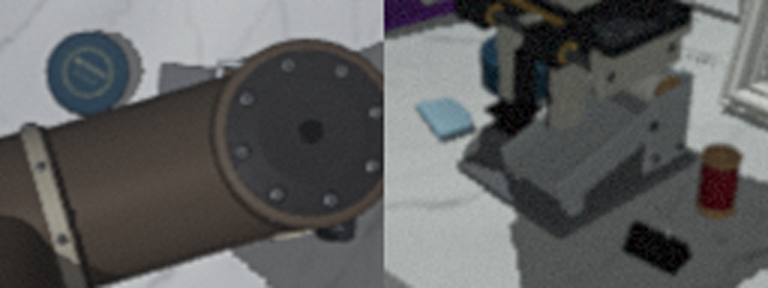

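One finger is above the key and the other is in the chute, short of the spool (scene half, about (565, 110)). Now I press.

Call:
carry_out(
  commands=[
    {"dp": [0, 0.001, 0.006], "rotation": [0, 0, 0]},
    {"dp": [0, 0, 0.005], "rotation": [0, 0, 0]},
    {"dp": [0, 0, 0.005], "rotation": [0, 0, 0]},
    {"dp": [0, 0, 0.004], "rotation": [0, 0, 0]},
    {"dp": [0, 0, 0], "rotation": [0, 0, 0]},
    {"dp": [0, 0, 0], "rotation": [0, 0, 0]},
  ],
)

```text
t: 4.32
eef_pos: [0.4471, -0.0695, 0.0678]
ee_rot: [3.141, 0.001, 3.035]
force: [-6.1, 3.1, 23.2]
width: 0.0313
gripper_force: 11.2
```

Run:
```python
from h import *
im,P,T,f,c=cam('scene'); a=im[180:290,225:355]
save('pressed.png',a,5)
for r in vision.trace('spool','scene'): print(r['score'],r['position'],np.nanmedian(P[r['pixels']],0).round(3))
s=readout.get_state(); print(s['eef_pos'],s['force'],s['moment'],s['width'])
```

```text
0.81 [259.7, 374.6] [ 0.536 -0.256  0.022]
0.62 [232.2, 297.0] [ 0.458 -0.12   0.061]
[ 0.44708089 -0.06946956  0.06783904] [-4.94130834  2.51211366 21.42047033] [1.52327411 2.19103302 0.07150376] 0.03126219440760356
```

View pics/pressed.png

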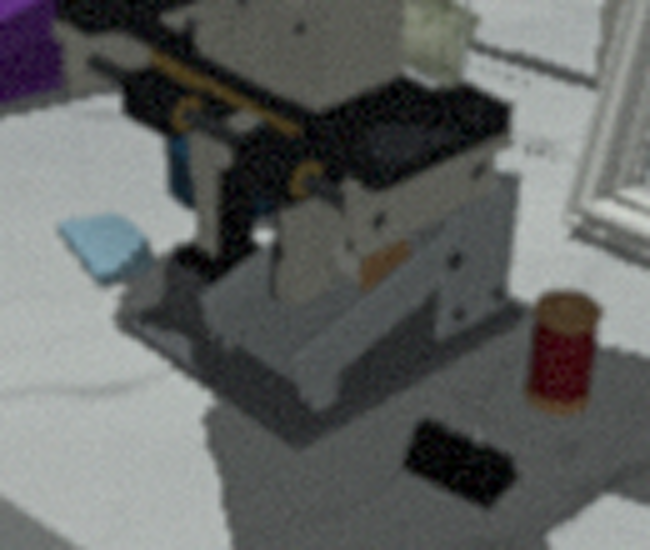

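The scene shows the orange-rimmed spool resting against the chute finger at crop (385, 262). The fingertip is at z = 0.043 with 21 N on it, so the key is on its hard stop. I let it settle for a moment and then hand in.

Call:
carry_out(
  commands=[
    {"dp": [0, 0, 0], "rotation": [0, 0, 0]},
    {"dp": [0, 0, 0], "rotation": [0, 0, 0]},
    {"dp": [0, 0, 0], "rotation": [0, 0, 0]},
    {"dp": [0, 0, 0], "rotation": [0, 0, 0]},
  ],
)

```text
t: 4.92
eef_pos: [0.4471, -0.0695, 0.0678]
ee_rot: [3.141, 0.002, 3.035]
force: [-5.5, 3.0, 22.1]
width: 0.0314
gripper_force: 11.2
```

Run:
```python
from h import *
im,P,T,f,c=cam('scene')
for r in vision.trace('spool','scene'): print(r['score'],r['position'],np.nanmedian(P[r['pixels']],0).round(3))
s=readout.get_state(); print(s['eef_pos'],s['force'])
print(arm.job_done())
```

```text
0.84 [258.7, 380.0] [ 0.538 -0.256  0.022]
0.62 [230.1, 299.2] [ 0.458 -0.12   0.062]
[ 0.4470839  -0.06947168  0.06784197] [-6.11729565  3.38252276 21.87389996]
the job is handed in; nothing more can be done
None
```

The job is handed in at about 5 s on the robot's clock: the key is held at its stop, with the spool trapped and lying still against the finger in the chute; no verdict came back.

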